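# Cover the hot solder pot using the lid lifter

### The job

Put the hot lid back on the solder pot with the lid lifter: take the lifter by its wooden handle, hook its prongs under the lid's wire loop, lift the lid level off the tile and lower it gently until its plug drops fully into the mouth of the crucible and the lid lies flat. The brittle crucible has been pushed several millimetres to one side of the pot, so feel for its mouth with the lid and never press or ram it; do not touch the hot lid with the gripper. Then draw the hook out, stand the lifter upright on the white tile again and let go, leaving everything else on the bench alone.

Things in the scene. Friction and masses are not known exactly. Their poses are not given: they have to be found in the camera images.
- pot: Bench solder pot, fixed: grey sheet-steel case 136 x 136 mm, 60 mm high, dark panel with knob, lamp and red rocker on its -x face. Origin: centre of the underside; z up. In its round well sits a loose, empty, dark graphite crucible whose flat lip stands 10 mm above the case.
- well (a point): On the pot's axis at the height of the crucible's lip top, 70 mm above the pot's origin. Lip 92 mm outside, round mouth 72 mm, sharp-edged, straight for 10 mm down. The crucible is loose and has been pushed aside: its mouth's centre is 5 to 8 mm off this point, in a direction that differs every time and is NOT tracked. It shifts only under more than about 14 N sideways.
- tile: White heat-proof ceramic tile on a thin cork backing, fixed, 250 mm (its x) x 160 mm (its y), white top face 244 x 154 mm, 9 mm above the bench. Origin: centre of the underside. At the start the lid lies towards its +x end and the lifter stands towards its -x end.
- lid: Loose hot steel lid, 0.32 to 0.5 kg. Origin: centre of the underside of its plug (69 mm diameter, 10 mm high, edge broken 0.8 mm; 1.5 mm play all round in the mouth). Flange above: 96 mm diameter, z 10 to 14 mm. On the tile it stands on its plug. Seated, its origin is 60 mm above the pot's; off the mouth it rides up to 10 mm higher, tilted down where the plug overhangs the mouth.
- loop (a point): Middle of the straight top bar of the lid's wire loop, 36 mm above the lid's origin. The bar is 6 mm round wire along the lid's y, straight for 56 mm; the opening below it is 62 mm wide and 19 mm high (lid top to the bar's underside). It may be entered along the lid's x from either side.
- lifter: Loose lid lifter, about 0.22 kg, 166 mm tall, standing on its prongs. Origin: underside, straight below the handle; z up; x is the way the prongs point. Two flat prongs, 31 mm wide over both, 4 mm thick, x -33 to +19 mm. At x = -34 mm a heel bar 56 mm wide (y) and a 9 mm round spine, rising to z = 90 mm and curving forward to the handle.
- cradle (a point): Bottom of the lifter's cradle on the prongs, 4 mm above the lifter's origin. Two 6 mm cross rods at x = -6.5 and +6.5 mm (tops 8.5 mm above the lifter's origin) keep the loop's bar here while the lid hangs.
- grip (a point): Middle of the lifter's wooden handle, 136 mm above its origin, straight above the cradle. The handle is 28 mm (x) x 22 mm (y) and 60 mm tall; grip its two y faces from above.
- side_cutters: Black-handled side cutters lying at the left of the work, bystander, 125 x 42 x 12 mm. Origin: underside centre.
- braid_reel: Small orange wire reel, 44 mm across, 11 mm high, bystander at the back. Origin: underside centre.

How it is judged:
On the way, in this order (a step that is already met when the one before it is completed fails the run):
1. the lid hangs level from the lifter, clear of the tile (contact force between lifter and lid above 1.5 N and z of lid in the frame of tile above 0.04 m and angle between lid's own z axis and vertical below 0.2 rad), for 0.3 s.
2. the lid lies flat with its plug fully in the crucible's mouth (z of lid in the frame of pot between 0.057 and 0.0625 m and horizontal distance between lid and pot below 0.014 m and angle between lid's own z axis and vertical below 0.05 rad), for 0.3 s.
At the end, for the whole second after the job is handed in: Lid seated and at rest: origin 57 to 62.5 mm above the pot's, within 14 mm of its axis, tilt under 0.05 rad. Lifter off the lid, standing still on the tile, tilt under 0.1 rad, its origin within the tile's outline and 5 to 13 mm above the tile's origin (all of step 2 and contact force between lifter and lid below 0.1 N and linear speed of each of lid, lifter below 0.02 m/s and angle between lifter's own z axis and vertical below 0.1 rad and z of lifter in the frame of tile between 0.005 and 0.013 m and x of lifter in the frame of tile between -0.125 and 0.125 m and y of lifter in the frame of tile between -0.08 and 0.08 m); the robot touches nothing.
It fails at once if the lid tipped: tilted more than 0.3 rad (17 degrees) (angle between lid's own z axis and vertical above 0.3 rad).
It fails at once if the lid pressed or rammed on the crucible or pot with more than 20 N (contact force between lid and pot above 20 N).
It fails at once if the lifter struck the pot or crucible with more than 10 N (contact force between lifter and pot above 10 N).
It fails at once if the gripper or arm touched the hot lid (contact force between any of the fingers, the arm and lid above 0.5 N).
It fails at once if a bystander was moved more than 20 mm (distance of any of side_cutters, braid_reel from where it was at the start of the episode above 0.02 m).
It also fails if it takes over 72 s, if anything falls off the work surface, if the arm or the gripper's body presses on something with over 40 N, if the wrist force passes 120 N, or if a joint passes its speed limit or range.

### The arm

A 7-joint arm with a two-finger parallel gripper is mounted at the origin on a cart in front of the work surface, level with it; the furniture and walls round the work are solid. World frame = base frame: x ahead of the robot, y to its left, z up, the work surface at z = 0. Lengths are in m, angles in rad, forces in N, time in s.
With the tool pointing down it reaches from about 0.425 to 0.925 m from the base axis. Payload 6.8 kg.
Tool frame: the origin (TCP) lies at the very end of the fingers, on their centre line; the grasp point (between the pads) lies 19 mm behind it (manip.tcp_to_grasp is the distance from the TCP to the grasp point, in m); y points along the fingers, z is the direction in which the jaws open and shut, and the axes are right-handed (so a half turn about y gives the same grasp; the last joint's range is limited). The gripper opens to 88 mm and grips with 3 to 60 N. Pads are 20 mm wide; open, the fingers measure 115 mm over their backs; the gripper's body (75 mm by 178 mm) begins 61 mm behind the grasp point.
Start: joints at [1.17, 0.477, 0.022, 1.555, -0.011, 1.109, -0.083], TCP at [0.195, -0.646, 0.223] pointing down, gripper open.
Joint ranges: [-2.96, 2.96], [-0.34, 2.1], [-1.41, 1.46], [0.24, 2.44], [-1.37, 4.51], [0.17, 1.92], [-2.96, 2.96]. Speed limits (rad/s): [2.39, 2.39, 3.14, 3.14, 3.14, 3.14, 3.14].

### API

Orientations are given as a unit quaternion [w, x, y, z].
In Python, from cell import manip gives the robot as it stands.
- The arm moves only by the tool apply_moves, never from a script. Its argument "rows" is a list that holds one entry, the list of rows, each a list of 7 numbers: the shift along the tool's x, y, z in cm, then the turn, a rotation vector about the tool's x, y, z in degrees, then the closure, from -1 (fully open) to 1 (shut). A call has 1 to 10 rows; each row is the pose to reach, as a shift and turn from the pose commanded when the call began, along the tool's axes at that moment; what a row does not reach only later rows make up. A row lasts 1/10 s, in which the tool goes at most 50 mm and 8.59 degrees, less where a joint would pass 70% of its speed; a pose out of reach is approached as far as the arm can. A call with a gripper value outside its range is refused whole. The fingers move at their own pace and stop on an object; "force" is the grip in N (left out, the last holds). Time passes only in rows, so rows that repeat a pose let the fingers close. It gives the time, the measured TCP pose, the force and the opening at its end, in the units of the state.
- manip.get_state(): the state, without advancing time (a new reading comes with each control period).
- manip.get_image(name): name is "scene" or "top" or "wrist"; returns a dict with "color" (420x560x3 uint8, blue, green, red), "fx", "fy", "cx", "cy" (pixels), "R" (3x3) and "t" (3): a world point X has camera coordinates R X + t; the wrist camera has in their place "hand_eye" (4x4, takes a point from camera to tool coordinates, whose origin is the TCP and whose axes are the tool frame's). Camera axes: x right, y down, z forward; pixel columns grow to the right and rows downward; lengths in m; the calibration is good to about 2 mm. A picture is of the moment at which its call begins: read the wrist's pose just before it. There is no depth.
- manip.close_job(): hands the job in, once; it reports no verdict.
The state is a dict: "clock": time; "qpos": joint angles; "dq": joint speeds; "joint_efforts": joint torques, N m; "tool_pos": TCP position; "orientation": TCP orientation; "contact_force": force on the tool from outside, world axes, zero at the start; "ft_torque": the same for the moment, N m; "opening": finger opening in m.
Only numpy, scipy, OpenCV 4.12 (cv2) and the standard library are available. Lean on these libraries where they do the work, as an engineer would, in place of code of your own. Each camera call takes 0.05 s, during which the arm holds its last target. There are 200 camera calls.

## Working session

There is one attempt and no reset: what is moved stays moved. The work goes in short steps, Python scripts to look and compute and a tool call to move; the robot and the scene stay as the last step left them, time stands still between calls to the robot, and variables do not carry over. Pictures are saved under pics/ and viewed, about 8 in all and at most 12, crops included, and the job is handed in when it is done.

Besides the shell and the picture viewer there is one more tool, called after "Call:" as name(argument=value, ...) on one line, values as JSON. apply_moves: Moves the arm, as the interface text tells. Its arguments: {"type":"object","properties":{"rows":{"type":"array","items":{"type":"array","items":{"type":"array","items":{"type":"number"}}}},"force":{"type":"number"}},"required":["rows"]}

```bash
mkdir -p pics; ls; python3 - <<'E'
from cell import manip
import cv2,numpy as np
s=manip.get_state()
for k in s: print(k,np.round(s[k],4))
for n in("scene","top"):
    d=manip.get_image(n); cv2.imwrite(f"pics/{n}0.png",d["color"]); np.savez(f"{n}0.npz",**d)
    print(n,d["fx"],d["cx"],d["cy"],np.round(-np.array(d["R"]).T@d["t"],3)); print(np.round(d["R"],3))
d=manip.get_image("wrist"); print(np.round(d["hand_eye"],4),d["fx"])
E
```

```text
pics
clock 0.0
qpos [ 1.1699  0.4778  0.0223  1.5564 -0.0115  1.1093 -0.0831]
dq [ 0.0001 -0.0001 -0.0002 -0.0006  0.0012 -0.0024  0.0006]
joint_efforts [ 5.00000e-04 -5.82857e+01  1.53450e+00 -2.72610e+01 -5.44000e-02
  1.69000e-02  2.00000e-04]
tool_pos [ 0.1947 -0.6457  0.2217]
orientation [ 0.103  -0.1033  0.7002 -0.6989]
contact_force [-0.0496  0.1268 -0.6236]
ft_torque [ 0.0028 -0.0313  0.0042]
opening 0.0879
scene 410.8447180570188 281.57757400014236 204.26494439005938 [0.226 0.509 0.825]
[[-0.88  -0.474  0.015]
 [-0.349  0.627 -0.696]
 [ 0.321 -0.618 -0.718]]
top 502.0618744458848 280.34768740952035 206.33242245622577 [ 0.409 -0.098  1.115]
[[ 0.01  -1.    -0.027]
 [-0.992 -0.006 -0.129]
 [ 0.129  0.028 -0.991]]
[[-4.000e-04  9.669e-01  2.552e-01 -6.980e-02]
 [ 9.000e-04 -2.552e-01  9.669e-01 -1.621e-01]
 [ 1.000e+00  6.000e-04 -8.000e-04 -9.000e-04]
 [ 0.000e+00  0.000e+00  0.000e+00  1.000e+00]] 349.746374619729
```

View pics/scene0.png

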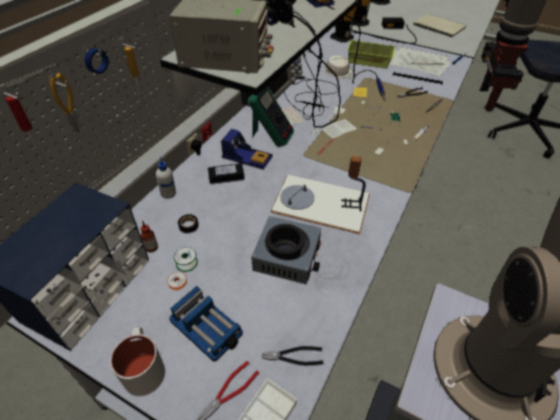

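View pics/top0.png

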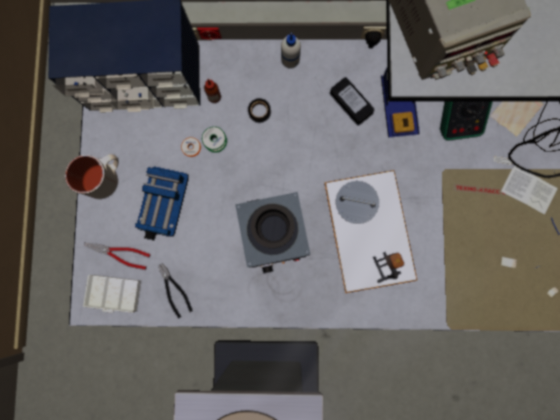

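Scene: pot at ~(287,248), white tile with lid at (297,197), and lifter handle at (354,167). Top: crucible (272,228), lid (357,202), lifter handle (396,262). Enlarging those regions now.

```bash
python3 - <<'E'
import cv2,numpy as np
a=cv2.imread("pics/top0.png")[165:305,230:420];b=cv2.imread("pics/scene0.png")[145:285,240:380]
a=cv2.resize(a,None,fx=4,fy=4,interpolation=2)[:, :];b=cv2.resize(b,None,fx=4,fy=4,interpolation=2)
c=np.hstack([a,b]);c=cv2.resize(c,None,fx=.6,fy=.6,interpolation=3);print(c.shape)
cv2.imwrite("pics/crop0.png",cv2.convertScaleAbs(c,alpha=1.4))
E
```

```text
(336, 792, 3)
```

View pics/crop0.png

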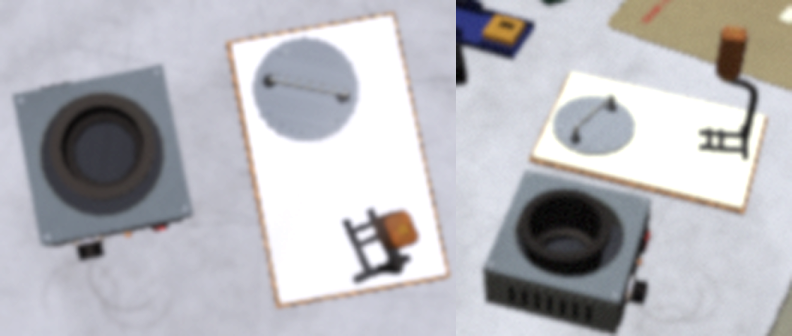

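The crop shows both views clearly. In the top view the loop bar runs roughly along world y, and the prongs point to +x with a lean toward +y. Next I'll compute rough positions.

```bash
cat > h.py <<'E'
import numpy as np,cv2
from scipy.spatial.transform import Rotation as Ro
def rot(q): return Ro.from_quat(np.r_[q[1:],q[0]]).as_matrix()
def wcam(d,s):
    he=np.array(d["hand_eye"]);T=np.eye(4);T[:3,:3]=rot(s["orientation"]);T[:3,3]=s["tool_pos"]
    C=np.linalg.inv(T@he);d=dict(d);d["R"]=C[:3,:3];d["t"]=C[:3,3];return d
def snap(name,tag):
    from cell import manip
    s=manip.get_state();d=manip.get_image(name)
    if name=="wrist": d=wcam(d,s)
    d={k:np.array(v) for k,v in d.items()};np.savez(tag+".npz",**d);cv2.imwrite(f"pics/{tag}.png",d["color"]);return d
def load(tag): return dict(np.load(tag+".npz"))
def ray(d,p):
    R=np.array(d["R"]);o=-R.T@d["t"];v=R.T@np.array([(p[0]-d["cx"])/d["fx"],(p[1]-d["cy"])/d["fy"],1]);return o,v/np.linalg.norm(v)
def onz(d,p,z): o,v=ray(d,p);return o+v*(z-o[2])/v[2]
def proj(d,X): c=np.array(d["R"])@X+d["t"];return np.array([d["fx"]*c[0]/c[2]+d["cx"],d["fy"]*c[1]/c[2]+d["cy"]])
def tri(L):
    A=np.zeros((3,3));b=np.zeros(3)
    for d,p in L:
        o,v=ray(d,p);P=np.eye(3)-np.outer(v,v);A+=P;b+=P@o
    X=np.linalg.solve(A,b);return X,[np.linalg.norm(np.cross(X-ray(d,p)[0],ray(d,p)[1])) for d,p in L]
E
python3 - <<'E'
from h import *
t,s=load("top0"),load("scene0")
def T(u,v): return (230+u/2.4,165+v/2.4)
def S(u,v): return (240+(u-456)/2.4,145+v/2.4)
r=lambda x:np.round(x,3)
for n,a,b in [("loopL",(268,80),(576,140)),("loopR",(343,98),(611,103)),("handletop",(402,228),(735,30)),("heelbar ctr",(382,272),(745,143)),("mouth",(105,150),(562,230))]:
    X,e=tri([(t,T(*a)),(s,S(*b))]);print(n,r(X),r(e))
for n,(c,z) in dict(tl=((228,42),.009),tr=((393,13),.009),br=((450,275),.009),bl=((279,305),.009),ptl=((14,93),.06),ptr=((162,66),.06),pbr=((191,215),.06),pbl=((45,244),.06)).items(): print(n,r(onz(t,T(*c),z)))
E
```

```text
loopL [ 0.57  -0.202  0.016] [0.001 0.001]
loopR [ 0.555 -0.268  0.026] [0.002 0.002]
handletop [ 0.432 -0.29   0.171] [0. 0.]
heelbar ctr [ 0.398 -0.304  0.005] [0.001 0.001]
mouth [ 0.505 -0.053  0.052] [0.003 0.003]
tl [ 0.607 -0.165  0.009]
tr [ 0.635 -0.318  0.009]
br [ 0.395 -0.365  0.009]
bl [ 0.367 -0.211  0.009]
ptl [0.551 0.027 0.06 ]
ptr [ 0.576 -0.104  0.06 ]
pbr [ 0.445 -0.13   0.06 ]
pbl [ 0.419 -0.003  0.06 ]
```

```bash
cat >> h.py <<'E'
def yawrot(yaw,flip):
    # tool y down, tool z = +-lifter y, yaw in deg of lifter x
    c,s_=np.cos(np.radians(yaw)),np.sin(np.radians(yaw));f=-1 if flip else 1
    z=f*np.array([-s_,c,0]);y=np.array([0,0,-1.]);x=np.cross(y,z);return np.stack([x,y,z],1)
def move(s,P,yaw,flip):
    R=rot(s["orientation"]);return np.round(R.T@(np.array(P)-s["tool_pos"])*100,2),np.round(Ro.from_matrix(R.T@yawrot(yaw,flip)).as_rotvec(degrees=True),1)
E
python3 - <<'E'
from h import *
from cell import manip
s=manip.get_state();print(np.round(rot(s["orientation"]),3))
for f in (0,1): print(move(s,[.43,-.29,.30],22,f))
E
```

```text
[[-0.957 -0.     0.289]
 [-0.289  0.001 -0.957]
 [ 0.    -1.    -0.001]]
(array([-32.8 ,  -7.77, -27.29]), array([-0.000e+00,  1.748e+02,  1.000e-01]))
(array([-32.8 ,  -7.77, -27.29]), array([ 0.1, -5.2,  0. ]))
```

Call:
apply_moves(rows=[[[-4,-3,-3,0,-0.5,0,-1],[-8,-6,-6,0,-1,0,-1],[-12,-8.5,-10,0,-2,0,-1],[-16,-11,-14,0,-3,0,-1],[-20,-12,-17,0,-4,0,-1],[-24,-12,-20,0,-5,0,-1],[-28,-12,-23,0,-5,0,-1],[-31,-12,-25,0,-5,0,-1],[-33,-12,-26,0,-5,0,-1],[-33,-12,-26,0,-5,0,-1]]])

```text
clock: 1.15
tool_pos: [0.4403, -0.2954, 0.3428]
orientation: [0.138, -0.137, 0.694, -0.693]
contact_force: [-0.5, -0.1, -0.4]
opening: 0.0879
```

```bash
python3 - <<'E'
from h import *
d=snap("wrist","w1");from cell import manip
s=manip.get_state();print(s["clock"],s["tool_pos"],s["qpos"],s["contact_force"])
for n,X in dict(handle=[.432,-.29,.171],lid=[.565,-.235,.045],mouth=[.505,-.053,.07]).items(): print(n,proj(d,np.array(X)))
cv2.imwrite("pics/w1b.png",cv2.resize(d["color"],(784,588),interpolation=2))
E
```

```text
1.2 [ 0.4378469  -0.29883215  0.3425936 ] [ 0.67772286  0.15415602 -0.22234184  1.72830947  0.03455963  1.26303621
 -0.7362704 ] [-0.09645449 -0.81756021  0.04747139]
handle [272.55599087 202.29685975]
lid [274.13737959  64.86418263]
mouth [106.84071775  48.21745466]
```

View pics/w1b.png

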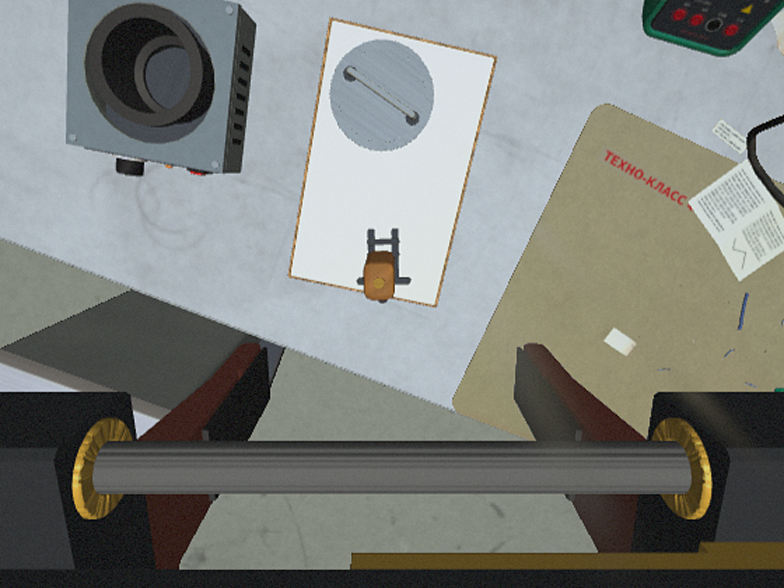

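Wrist view (1.4x scale): handle screw (379,284), prong tips (371,231) and (395,231), heel bar ends (358,281) and (410,281). The loop bar runs from (350,73) to (413,118), and the crucible mouth is at ~(150,72). I'll measure it from w1 together with the top view.

```bash
python3 - <<'E'
from h import *
from cell import manip
w,t,sc=load("w1"),load("top0"),load("scene0");r=lambda x:np.round(x,4)
def T(u,v): return (230+u/2.4,165+v/2.4)
def S(u,v): return (240+(u-456)/2.4,145+v/2.4)
W=lambda u,v:(u/1.4,v/1.4)
print("handle top tri",tri([(w,W(379,284)),(t,T(402,228)),(sc,S(735,30))]))
for n,a,z in [("screw",(379,284),.175),("tipL",(371,231),.013),("tipR",(395,231),.013),("heelL",(358,281),.013),("heelR",(410,281),.013),("barL",(351,73),.048),("barR",(413,118),.048)]: print(n,r(onz(w,W(*a),z)))
# brown top mask
hsv=cv2.cvtColor(w["color"],cv2.COLOR_BGR2HSV);m=cv2.inRange(hsv,(5,110,60),(20,255,255));m[:,:245]=0;m[:,300:]=0;m[:160]=0;m[225:]=0
ys,xs=np.nonzero(m);print("brown",xs.min(),xs.max(),ys.min(),ys.max(),xs.mean())
for n,(a,b) in dict(loopL=((268,80),(351,73)),loopR=((343,98),(413,118))).items(): print(n,tri([(t,T(*a)),(w,W(*b))]))
print(rot(manip.get_state()["orientation"]).round(3))
# lid disc
g=cv2.inRange(hsv,(0,0,0),(180,255,225)); 
E
```

```text
handle top tri (array([ 0.43187562, -0.28888776,  0.17199716]), [np.float64(0.0009413366309345419), np.float64(0.0010268697033202839), np.float64(0.00043722015123556844)])
screw [ 0.4317 -0.2883  0.175 ]
tipL [ 0.4434 -0.2702  0.013 ]
tipR [ 0.4526 -0.2925  0.013 ]
heelL [ 0.3907 -0.277   0.013 ]
heelR [ 0.4112 -0.3264  0.013 ]
barL [ 0.567  -0.2037  0.048 ]
barR [ 0.5538 -0.2674  0.048 ]
brown 246 299 180 216 270.8143274853801
loopL (array([ 0.56962774, -0.200673  ,  0.02621083]), [np.float64(0.00039067494383566385), np.float64(0.0003906749438354979)])
loopR (array([ 0.554166  , -0.26757464,  0.03023457]), [np.float64(0.0015908256968125095), np.float64(0.0015908256968123864)])
[[-0.926  0.     0.377]
 [-0.377  0.001 -0.926]
 [-0.001 -1.    -0.001]]
```

Call:
apply_moves(rows=[[[0,3,-1.4,0,0,0,-1],[0,6,-1.4,0,0,0,-1],[0,9,-1.4,0,0,0,-1],[0,12,-1.4,0,0,0,-1],[0,15,-1.4,0,0,0,-1],[0,18,-1.4,0,0,0,-1],[0,20,-1.4,0,0,0,-1],[0,21.5,-1.4,0,0,0,-1],[0,21.5,-1.4,0,0,0,-1],[0,21.5,-1.4,0,0,0,-1]]])

```text
clock: 2.2
tool_pos: [0.43, -0.29, 0.1278]
orientation: [0.133, -0.133, 0.694, -0.694]
contact_force: [1.1, 0.2, -0.7]
opening: 0.0882
```

```bash
python3 - <<'E'
from h import *
d=snap("wrist","w2");from cell import manip
s=manip.get_state();print(s["clock"],s["tool_pos"],s["contact_force"]);print(rot(s["orientation"]).round(3))
cv2.imwrite("pics/w2b.png",cv2.resize(d["color"],(784,588),interpolation=2))
E
```

```text
2.25 [ 0.43051296 -0.29002656  0.1283377 ] [ 0.21491219 -0.12657665  0.11513701]
[[-0.929  0.001  0.37 ]
 [-0.37  -0.001 -0.929]
 [-0.    -1.     0.001]]
```

View pics/w2b.png

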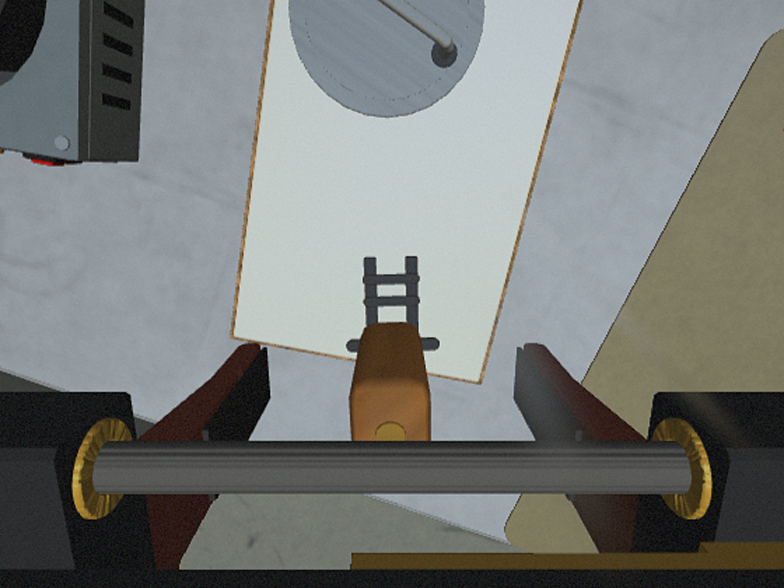

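The handle sits centred between the fingers (x≈391 of 268–517) and the prongs are parallel to the tool axis. Closing.

Call:
apply_moves(rows=[[[0,0,0,0,0,0,0],[0,0,0,0,0,0,1],[0,0,0,0,0,0,1],[0,0,0,0,0,0,1],[0,0,0,0,0,0,1],[0,0,0,0,0,0,1],[0,0,0,0,0,0,1],[0,0,0,0,0,0,1]]], force=50)

```text
clock: 3.05
tool_pos: [0.4306, -0.2891, 0.1276]
orientation: [0.134, -0.134, 0.694, -0.694]
contact_force: [0.7, -0.5, -0.0]
opening: 0.027
```

```bash
python3 - <<'E'
from h import *
from cell import manip
s=manip.get_state();print(s["clock"],s["tool_pos"],s["contact_force"],s["opening"])
w1,w2=load("w1"),load("w2");
# lid: ellipse of disc in w1, rim at z=.023 ; bar
W=lambda u,v:(u/1.4,v/1.4)
print("foot R two views",tri([(w1,W(413,118)),(w2,W(445,52))]))
for d,p in((w1,[(333,113),(382,41),(433,95),(381,152)]),): print([onz(d,W(*q),.023).round(4) for q in p])
print("w2 bottom",onz(w2,W(387,117),.023))
hsv=cv2.cvtColor(w1["color"],cv2.COLOR_BGR2HSV);v=hsv[...,2];print(w1["color"][70,270],w1["color"][120,270],w1["color"][95,255])
m=(v<205).astype(np.uint8);m[:,:229]=0;m[:,320:]=0;m[:20]=0;m[115:]=0
c=max(cv2.findContours(m,0,1)[0],key=cv2.contourArea);c=cv2.convexHull(c);e=cv2.fitEllipse(c);print(e,onz(w1,e[0],.023))
print([ (np.linalg.norm(onz(w1,p[0],.023)[:2]-onz(w1,e[0],.023)[:2])).round(4) for p in c[::6]])
E
```

```text
3.05 [ 0.43056569 -0.28908901  0.12763811] [ 0.73542288 -0.45768589 -0.03290179] 0.027027252714025833
foot R two views (array([ 0.55592666, -0.26705116,  0.02890772]), [np.float64(0.0002862099257123794), np.float64(0.00028620992571232206)])
[array([ 0.5323, -0.1972,  0.023 ]), array([ 0.6056, -0.2163,  0.023 ]), array([ 0.5818, -0.2765,  0.023 ]), array([ 0.5172, -0.2513,  0.023 ])]
w2 bottom [ 0.51840698 -0.25124824  0.023     ]
[172 162 147] [230 228 220] [161 153 142]
((272.2498779296875, 67.70629119873047), (74.69013977050781, 80.34545135498047), 177.17892456054688) [ 0.56383771 -0.23245034  0.023     ]
[np.float64(0.0465), np.float64(0.0473), np.float64(0.0491), np.float64(0.0496), np.float64(0.0481), np.float64(0.0475), np.float64(0.0467)]
```

Call:
apply_moves(rows=[[[0,0,0,0,0,0,1],[0,0,0,0,0,0,1],[0,0,0,0,0,0,1],[0,0,0,0,0,0,1],[0,0,0,0,0,0,1],[0,0,0,0,0,0,1],[0,-0.5,0,0,0,0,1],[0,-1.5,0,0,0,0,1],[0,-3,0,0,0,0,1],[0,-3,0,0,0,0,1]]])

```text
clock: 4.05
tool_pos: [0.4319, -0.2898, 0.1599]
orientation: [-0.135, 0.132, -0.693, 0.695]
contact_force: [0.5, 0.5, -1.4]
opening: 0.0219
```

```bash
python3 - <<'E'
from h import *
from cell import manip
s=manip.get_state();print(s["clock"],s["tool_pos"],s["contact_force"],s["opening"])
print(move(s,[.481,-.215,.165],-12,1))
E
```

```text
4.05 [ 0.43190338 -0.28976283  0.15992577] [ 0.53411758  0.49648084 -1.3967092 ] 0.021904000300016404
(array([-7.33, -0.51, -5.12]), array([-0.1, 33.8, -0.2]))
```

Call:
apply_moves(rows=[[[-1,-0.5,-1,0,4,0,1],[-2,-0.6,-2,0,9,0,1],[-3.5,-0.6,-3,0,15,0,1],[-5,-0.6,-4,0,21,0,1],[-6.2,-0.6,-4.8,0,27,0,1],[-7,-0.6,-5.1,0,31,0,1],[-7.3,-0.6,-5.1,0,34,0,1],[-7.3,-0.6,-5.1,0,34,0,1],[-7.3,-0.6,-5.1,0,34,0,1],[-7.3,-0.6,-5.1,0,34,0,1]]])

```text
clock: 5.05
tool_pos: [0.479, -0.2149, 0.1635]
orientation: [0.075, -0.075, -0.703, 0.703]
contact_force: [-0.1, -0.1, -1.8]
opening: 0.0216
```

```bash
python3 - <<'E'
from h import *
from cell import manip
d=snap("wrist","w3");s=manip.get_state();print(s["clock"],s["tool_pos"],s["contact_force"],s["opening"]);print(rot(s["orientation"]).round(3))
cv2.imwrite("pics/w3b.png",cv2.resize(d["color"],(784,588),interpolation=2))
E
```

```text
5.1 [ 0.47907888 -0.2149525   0.16358674] [-0.47722929 -0.19662019 -0.71780853] 0.02228981165910993
[[-0.977 -0.    -0.212]
 [ 0.212 -0.    -0.977]
 [ 0.    -1.     0.   ]]
```

View pics/w3b.png

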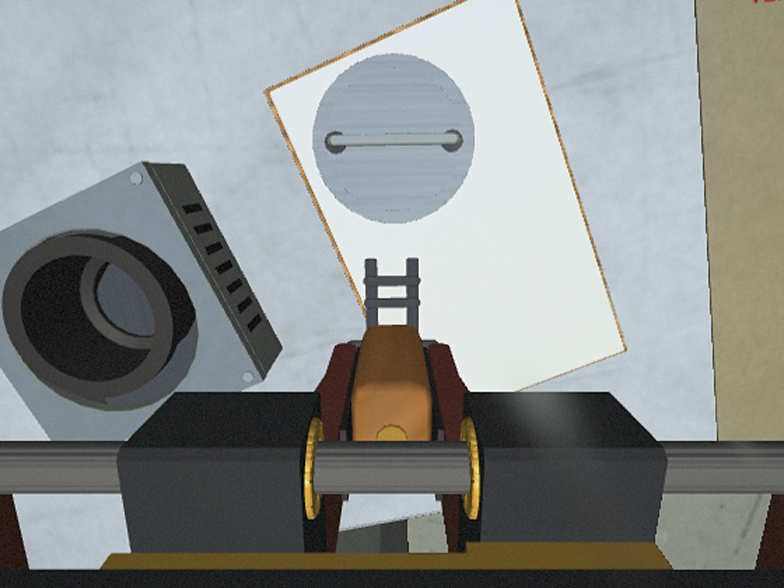

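The bar is level in the image at row ~138, from x=330 to 460 (centre 395). The prongs are centred at 392, so alignment is good. The crucible is also in full view, so I'll measure both.

```bash
python3 - <<'E'
from h import *
from cell import manip
s=manip.get_state();w=load("w3");w1=load("w1");W=lambda u,v:(u/1.4,v/1.4);R=rot(s["orientation"])
f=lambda X:np.round(R.T@(X-s["tool_pos"])*100,2)
b=onz(w,W(395,138),.045);print("bar",b,"tool",f(b))
print("tips tool",f(onz(w,W(392,260),s["tool_pos"][2]-.1186+.004)), "rods",[f(onz(w,W(392,v),s["tool_pos"][2]-.1186+.0085)) for v in(281,302)])
v=cv2.cvtColor(w["color"],cv2.COLOR_BGR2HSV)[...,2]
m=(v<205).astype(np.uint8);m[:,:215]=0;m[:,350:]=0;m[:30]=0;m[165:]=0
c=cv2.convexHull(max(cv2.findContours(m,0,1)[0],key=cv2.contourArea));e=cv2.fitEllipse(c);X=onz(w,e[0],.023);print("lid",X,f(X),e)
# crucible zoom
cv2.imwrite("pics/z.png",cv2.resize(w["color"][120:300,0:200],None,fx=3.2,fy=3.2,interpolation=2))
E
```

```text
bar [ 0.56333516 -0.23407311  0.045     ] tool [-8.64 11.86  0.09]
tips tool [-1.98 11.46 -0.07] rods [array([-0.85, 11.01, -0.07]), array([ 0.39, 11.01, -0.07])]
lid [ 0.56495441 -0.23332182  0.023     ] [-8.79 14.06 -0.02] ((280.66766357421875, 98.45674133300781), (116.0168228149414, 121.71658325195312), 0.6567368507385254)
```

View pics/z.png

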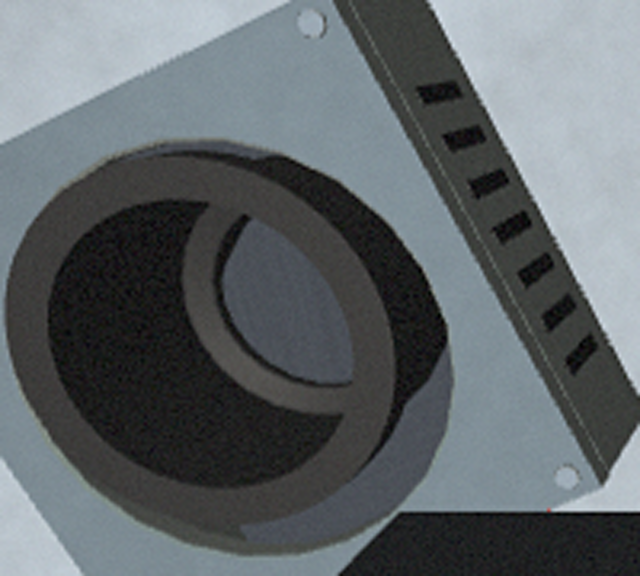

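```bash
cat >> h.py <<'E'
from scipy.optimize import least_squares
def circ(P):
    P=np.array(P)[:,:2];f=lambda q:np.hypot(P[:,0]-q[0],P[:,1]-q[1])-q[2]
    r=least_squares(f,[*P.mean(0),.04],loss="soft_l1",f_scale=.001);return r.x,np.abs(r.fun).max()
E
python3 - <<'E'
from h import *
w=load("w3");Z=lambda u,v:((u+.5)/3.2-.5,120+(v+.5)/3.2-.5)
p=[(48,315),(75,250),(130,208),(190,198),(250,215),(310,268),(345,325),(353,380),(330,430),(285,470),(230,488),(170,470),(110,425),(65,370)]
for z in(.068,.070,.072): print("w3 mouth",z,circ([onz(w,Z(*q),z) for q in p]))
o=[(5,310),(15,250),(50,195),(110,162),(180,153),(260,180),(330,240),(380,315),(393,370),(390,420)]
print("outer",circ([onz(w,Z(*q),.07) for q in o]))
# w1 crop of crucible for second view
w1=load("w1");cv2.imwrite("pics/z1.png",cv2.resize(w1["color"][0:130,40:190],None,fx=4.4,fy=4.4,interpolation=2))
for z in(.02,):print(0)
h=[onz(w,Z(*q),.06) for q in((311,24),(567,477))];print("screws",h)
E
```

```text
w3 mouth 0.068 (array([ 0.5051978 , -0.04910212,  0.03541689]), np.float64(0.0022049823704370017))
w3 mouth 0.07 (array([ 0.50552244, -0.05049659,  0.03514197]), np.float64(0.0021885522196581353))
w3 mouth 0.072 (array([ 0.50584709, -0.05189108,  0.03486705]), np.float64(0.0021721061971568117))
outer (array([ 0.50481583, -0.04883456,  0.04607759]), np.float64(0.002053326631834669))
0
screws [array([ 0.57168441, -0.09606208,  0.06      ]), array([ 0.45097013, -0.12170785,  0.06      ])]
```

View pics/z1.png

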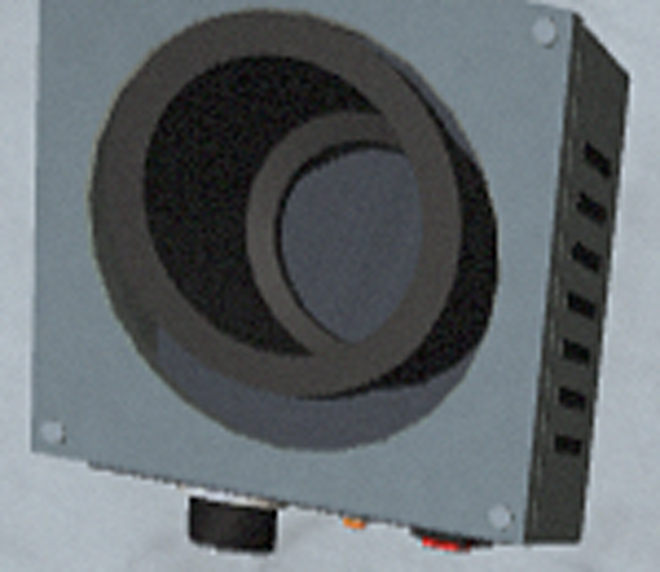

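Call:
apply_moves(rows=[[[0,1,0,0,0,0,1],[0,1.6,0,0,0,0,1],[-0.5,1.7,0,0,0,0,1],[-1.5,1.7,0,0,0,0,1],[-3,1.7,0,0,0,0,1],[-4.5,1.7,0,0,0,0,1],[-6,1.7,0,0,0,0,1],[-7.3,1.7,0,0,0,0,1],[-8.2,1.7,0,0,0,0,1],[-8.5,1.7,0,0,0,0,1]]])

```text
clock: 6.1
tool_pos: [0.5639, -0.2327, 0.1466]
orientation: [-0.075, 0.075, 0.703, -0.703]
contact_force: [-0.4, 0.4, -1.6]
opening: 0.0219
```

Call:
apply_moves(rows=[[[0,0,0,0,0,0,1],[0,0,0,0,0,0,1]]])

```text
clock: 6.3
tool_pos: [0.562, -0.2326, 0.1466]
orientation: [0.076, -0.075, -0.703, 0.703]
contact_force: [0.6, 0.1, -2.5]
opening: 0.0219
```

```bash
python3 - <<'E'
from h import *
from cell import manip
d=snap("wrist","w4");s=manip.get_state();print(s["clock"],s["tool_pos"],s["contact_force"],s["opening"]);print(rot(s["orientation"]).round(3))
cv2.imwrite("pics/w4b.png",cv2.resize(d["color"],(784,588),interpolation=2))
w1=load("w1");Z=lambda u,v:(40+(u+.5)/4.4-.5,(v+.5)/4.4-.5)
p=[(145,195),(260,53),(418,215),(310,355),(200,75),(330,72),(385,120),(410,260),(390,310),(350,342),(250,330),(190,285),(155,235)]
print("w1 mouth",circ([onz(w1,Z(*q),.07) for q in p]))
h=[onz(w1,Z(*q),.06) for q in((545,28),(500,516),(53,432))];print("screws",h,"centre",(h[0]+h[2])/2)
E
```

```text
6.35 [ 0.5619483  -0.2326493   0.14660461] [-0.8865371   0.29077093 -2.61123778] 0.021961537106656
[[-0.977 -0.001 -0.212]
 [ 0.212  0.    -0.977]
 [ 0.001 -1.     0.   ]]
w1 mouth (array([ 0.50580291, -0.0494583 ,  0.0351032 ]), np.float64(0.0021676654754270996))
screws [array([ 0.5726593 , -0.09595708,  0.06      ]), array([ 0.45145706, -0.1214073 ,  0.06      ]), array([ 0.42579033, -0.00090423,  0.06      ])] centre [ 0.49922481 -0.04843065  0.06      ]
```

View pics/w4b.png

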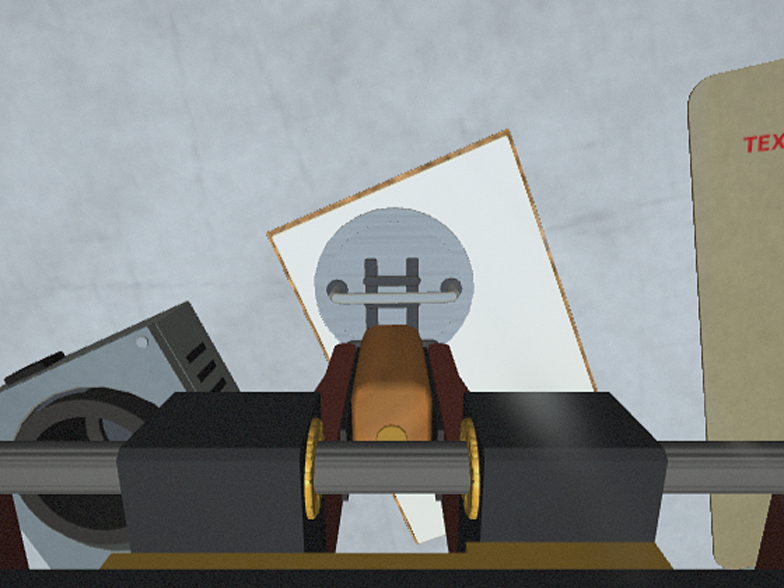

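The prongs are under the bar: bar at row 297, rods at 281 and 302. Checking the fore-aft error at their true heights.

```bash
python3 - <<'E'
from h import *
from cell import manip
s=manip.get_state();w=load("w4");W=lambda u,v:(u/1.4,v/1.4);R=rot(s["orientation"])
f=lambda X:np.round(R.T@(X-s["tool_pos"])*100,2)
print("bar",f(onz(w,W(395,297.5),.045)),f(onz(w,W(332,297),.045)),f(onz(w,W(458,297),.045)))
print("rods",[f(onz(w,W(392,v),s["tool_pos"][2]-.1186+.0055)) for v in(281,302)],"tip",f(onz(w,W(392,260),.032)))
# row profile through a prong gap, fine rod rows
g=cv2.cvtColor(w["color"],cv2.COLOR_BGR2GRAY);print(g[180:236,280].tolist())
E
```

```text
bar [-0.11 10.16  0.09] [-0.14 10.16 -3.41] [-0.15 10.16  3.6 ]
rods [array([-0.8 , 11.31, -0.07]), array([ 0.45, 11.31, -0.07])] tip [-1.99 11.46 -0.08]
[163, 162, 165, 168, 164, 165, 161, 161, 162, 163, 166, 162, 164, 162, 165, 155, 149, 71, 76, 75, 77, 77, 74, 70, 106, 169, 165, 164, 154, 122, 156, 160, 163, 165, 165, 161, 128, 68, 68, 85, 139, 166, 162, 162, 164, 162, 159, 159, 164, 168, 166, 154, 51, 60, 65, 69]
```

Call:
apply_moves(rows=[[[0,-0.6,0,0,0,0,1],[0,-0.9,0,0,0,0,1],[0,-1.1,0,0,0,0,1],[0,-1.3,0,0,0,0,1],[0,-1.6,0,0,0,0,1],[0,-2.2,0,0,0,0,1],[0,-3.2,0,0,0,0,1],[0,-4.2,0,0,0,0,1],[0,-5,0,0,0,0,1],[0,-5.5,0,0,0,0,1]]], force=60)

```text
clock: 7.35
tool_pos: [0.5631, -0.2328, 0.2031]
orientation: [0.075, -0.076, -0.703, 0.703]
contact_force: [-0.2, 0.3, -6.3]
opening: 0.0223
```

Call:
apply_moves(rows=[[[0,-0.8,0,0,0,0,1],[0,-1.8,0,0,0,0,1],[0,-2.8,0,0,0,0,1],[0,-3.4,0,0,0,0,1],[0,-3.6,0,0,0,0,1],[0,-3.6,0,0,0,0,1],[0,-3.6,0,0,0,0,1],[0,-3.6,0,0,0,0,1],[0,-3.6,0,0,0,0,1]]])

```text
clock: 8.25
tool_pos: [0.5623, -0.2326, 0.2372]
orientation: [-0.076, 0.075, 0.703, -0.703]
contact_force: [0.7, -0.4, -6.1]
opening: 0.0217
```

```bash
python3 - <<'E'
from h import *
from cell import manip
d=snap("wrist","w5");s=manip.get_state();print(s["clock"],s["tool_pos"],s["contact_force"],s["ft_torque"],s["opening"]);print(rot(s["orientation"]).round(3))
t=snap("top","t5")
a=d["color"];b=t["color"][140:340,200:420]
cv2.imwrite("pics/w5b.png",np.hstack([cv2.resize(a,(480,360)),cv2.resize(b,(320,291))[:291] if 0 else cv2.resize(b,(320,360))]))
E
```

```text
8.3 [ 0.56234275 -0.23262393  0.23732457] [ 0.92223639 -0.04335796 -5.93682114] [0.01504381 0.01383864 0.01273128] 0.02150075235853091
[[-0.977 -0.001 -0.212]
 [ 0.212  0.    -0.977]
 [ 0.001 -1.    -0.   ]]
```

View pics/w5b.png

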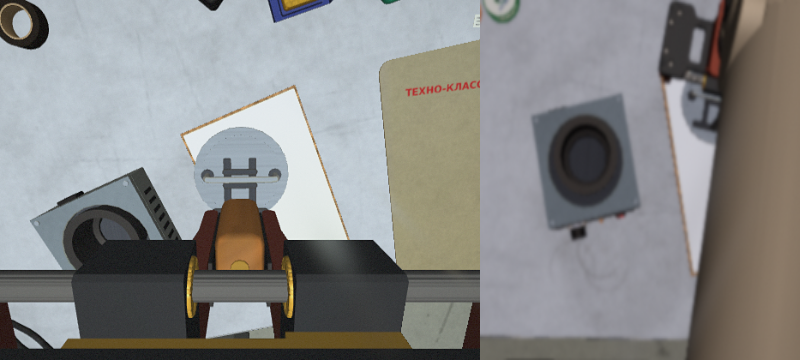

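The lid hangs level (the disc is centred at (241,175) in the left panel) and the load is ~4 N. Computing the lid's offset from the TCP and the carry to the mouth.

```bash
python3 - <<'E'
from h import *
from cell import manip
s=manip.get_state();w=load("w5");R=rot(s["orientation"]);f=lambda X:np.round(R.T@(X-s["tool_pos"])*100,2)
zt=s["tool_pos"][2]-.1186-.029+.014
g=cv2.GaussianBlur(cv2.cvtColor(w["color"],cv2.COLOR_BGR2GRAY),(3,3),0).astype(float)
c0=proj(w,s["tool_pos"]+R@np.array([-.0017,0,0])*1+np.array([0,0,zt-s["tool_pos"][2]]));P=[]
C=s["tool_pos"]+R@np.array([-.0017,0,0]);C[2]=zt
for a in np.radians(np.arange(-70,71,4)):   # forward half, away from handle
    for_=[]
    rr=np.arange(.042,.055,.0004);d=R@np.array([-np.cos(a),0,np.sin(a)])
    v=[g[int(round(q[1])),int(round(q[0]))] for q in (proj(w,C+d*x) for x in rr)]
    k=np.argmax(np.abs(np.array(v[4:])-np.array(v[:-4])));P.append(C+d*rr[k+2])
x,e=circ(P);L=np.array([x[0],x[1],zt]);print("lid",x,e,"tool",f(L))
b=[onz(w,(u*560/480,177*420/360),zt+.022) for u in(204,278)];print("bar",f(b[0]),f(b[1]))
off=L-s["tool_pos"];off[2]=0
T=np.array([.5057,-.05,s["tool_pos"][2]])-off;print("TCP target",T,"tool shift",f(T))
E
```

```text
lid [ 0.56289069 -0.23272536  0.0479582 ] 0.004044358780148492 tool [-0.06 13.36 -0.  ]
bar [-0.33 11.16 -3.45] [-0.34 11.16  3.49]
TCP target [ 0.5052019  -0.04991197  0.23739737] tool shift [  9.46   0.   -16.65]
```

Call:
apply_moves(rows=[[[0.2,0,-0.4,0,0,0,1],[0.8,0,-1.4,0,0,0,1],[1.8,0,-3.2,0,0,0,1],[3.2,0,-5.6,0,0,0,1],[4.6,0,-8.1,0,0,0,1],[6,0,-10.6,0,0,0,1],[7.4,0,-13,0,0,0,1],[8.5,0,-15,0,0,0,1],[9.2,0,-16.2,0,0,0,1],[9.4,0,-16.6,0,0,0,1]]])

```text
clock: 9.35
tool_pos: [0.5052, -0.0485, 0.2379]
orientation: [-0.074, 0.074, 0.703, -0.703]
contact_force: [0.7, -0.7, -6.5]
opening: 0.0219
```

Call:
apply_moves(rows=[[[0,0,0,0,0,0,1],[0,0,0,0,0,0,1],[0,0,0,0,0,0,1],[0,0,0,0,0,0,1],[0,0,0,0,0,0,1],[0,0,0,0,0,0,1]]])

```text
clock: 9.95
tool_pos: [0.5058, -0.0508, 0.2376]
orientation: [-0.076, 0.075, 0.703, -0.703]
contact_force: [-0.4, -0.5, -5.3]
opening: 0.0219
```

```bash
python3 - <<'E'
from h import *
from cell import manip
P=[];F=[]
d=snap("wrist","w6");t=snap("top","t6");c=snap("scene","s6")
for i in range(4):
    s=manip.get_state();P.append(s["tool_pos"]);F.append(s["contact_force"]);manip.get_image("top")
print(s["clock"],np.round(P,4).tolist(),np.mean(F,0).round(2),s["qpos"].round(2) if hasattr(s["qpos"],"round") else s["qpos"])
print(rot(s["orientation"]).round(3))
u,v=map(int,proj(c,np.array([.505,-.05,.08])))
cv2.imwrite("pics/w6b.png",np.hstack([cv2.resize(d["color"],(480,360)),cv2.resize(c["color"][v-55:v+35,u-40:u+40],(320,360),interpolation=2)]))
E
```

```text
10.25 [[0.5058, -0.0506, 0.2376], [0.5058, -0.0505, 0.2377], [0.5058, -0.0505, 0.2376], [0.5058, -0.0505, 0.2376]] [-0.33 -0.29 -6.14] [ 0.19  0.2  -0.25  1.92  0.06  1.03 -1.86]
[[-0.977 -0.    -0.212]
 [ 0.212  0.    -0.977]
 [ 0.    -1.    -0.   ]]
```

View pics/w6b.png

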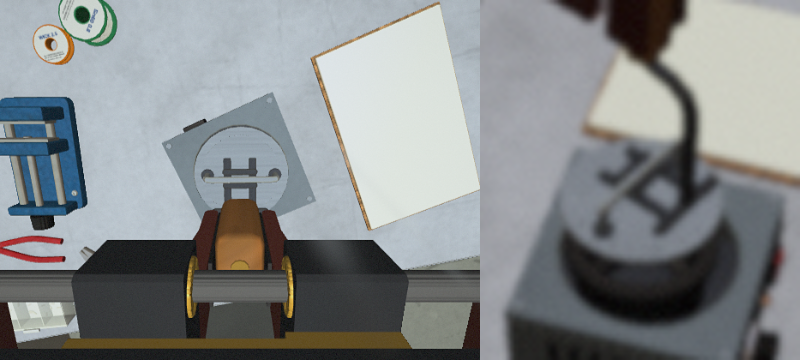

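Call:
apply_moves(rows=[[[0.1,0.4,-0.05,0,0,0,1],[0.1,1,-0.05,0,0,0,1],[0.1,1.4,-0.05,0,0,0,1],[0.1,1.6,-0.05,0,0,0,1],[0.1,1.7,-0.05,0,0,0,1],[0.1,1.7,-0.05,0,0,0,1],[0.1,1.7,-0.05,0,0,0,1],[0.1,1.7,-0.05,0,0,0,1]]])

```text
clock: 11.1
tool_pos: [0.5051, -0.0498, 0.2209]
orientation: [-0.075, 0.075, 0.703, -0.703]
contact_force: [0.1, 0.1, -6.4]
opening: 0.0218
```

Call:
apply_moves(rows=[[[0,0.1,0,0,0,0,1],[0,0.15,0,0,0,0,1],[0,0.2,0,0,0,0,1],[0,0.25,0,0,0,0,1],[0,0.3,0,0,0,0,1],[0,0.35,0,0,0,0,1],[0,0.4,0,0,0,0,1],[0,0.4,0,0,0,0,1]]])

```text
clock: 11.9
tool_pos: [0.5048, -0.0498, 0.2165]
orientation: [0.075, -0.075, -0.703, 0.703]
contact_force: [-0.1, 0.3, -5.9]
opening: 0.0219
```

```bash
cat > st.py <<'E'
from h import *
from cell import manip
F=[];M=[]
for i in range(5):
    s=manip.get_state();F.append(s["contact_force"]);M.append(s["ft_torque"]);manip.get_image("top")
R=rot(s["orientation"])
print(round(s["clock"],2),np.round(s["tool_pos"],4),"F",np.mean(F,0).round(2),"M tool",(R.T@np.mean(M,0)).round(3))
E
python3 st.py
```

```text
12.1 [ 0.5049 -0.0498  0.2167] F [-0.19  0.18 -5.72] M tool [-0.041  0.02   0.016]
```

Call:
apply_moves(rows=[[[0,0.05,0,0,0,0,1],[0,0.1,0,0,0,0,1],[0,0.15,0,0,0,0,1],[0,0.2,0,0,0,0,1],[0,0.25,0,0,0,0,1],[0,0.3,0,0,0,0,1],[0,0.3,0,0,0,0,1]]])

```text
clock: 12.85
tool_pos: [0.5049, -0.0498, 0.2136]
orientation: [0.075, -0.075, -0.703, 0.703]
contact_force: [-0.4, -0.1, -5.8]
opening: 0.022
```

```bash
python3 st.py
```

```text
13.05 [ 0.5049 -0.0498  0.2137] F [ 0.02 -0.06 -5.7 ] M tool [-0.031  0.014  0.029]
```

Still full weight at 4 mm below the lip, so the plug has entered. Continuing down.

Call:
apply_moves(rows=[[[0,0.1,0,0,0,0,1],[0,0.2,0,0,0,0,1],[0,0.3,0,0,0,0,1],[0,0.4,0,0,0,0,1],[0,0.5,0,0,0,0,1],[0,0.5,0,0,0,0,1]]])

```text
clock: 13.7
tool_pos: [0.5048, -0.0498, 0.2085]
orientation: [0.075, -0.075, -0.703, 0.703]
contact_force: [0.2, 0.0, -5.6]
opening: 0.0216
```

```bash
python3 st.py
```

```text
13.9 [ 0.5049 -0.0498  0.2087] F [ 0.37 -0.27 -5.65] M tool [-0.016  0.002  0.02 ]
```

Call:
apply_moves(rows=[[[0,0.05,0,0,0,0,1],[0,0.1,0,0,0,0,1],[0,0.15,0,0,0,0,1],[0,0.2,0,0,0,0,1],[0,0.25,0,0,0,0,1],[0,0.3,0,0,0,0,1],[0,0.3,0,0,0,0,1]]])

```text
clock: 14.65
tool_pos: [0.5052, -0.0498, 0.2058]
orientation: [-0.075, 0.075, 0.703, -0.703]
contact_force: [0.0, -0.1, -2.6]
opening: 0.022
```

```bash
python3 st.py
```

```text
14.85 [ 0.505  -0.0498  0.2057] F [ 0.01 -0.17 -2.49] M tool [-0.042  0.009  0.029]
```

Seated: force went to lifter weight only, at the expected height. Lower to mid-opening, then draw out.

Call:
apply_moves(rows=[[[0,0.15,0,0,0,0,1],[0,0.3,0,0,0,0,1],[0,0.45,0,0,0,0,1],[0,0.57,0,0,0,0,1],[0,0.57,0,0,0,0,1],[0,0.57,0,0,0,0,1]]])

```text
clock: 15.5
tool_pos: [0.5049, -0.0498, 0.1999]
orientation: [-0.075, 0.075, 0.703, -0.703]
contact_force: [0.2, 0.3, -1.8]
opening: 0.0218
```

```bash
python3 st.py
```

```text
15.7 [ 0.505  -0.0498  0.2   ] F [ 0.04  0.28 -2.09] M tool [-0.033  0.011  0.01 ]
```

Call:
apply_moves(rows=[[[0.3,0,0,0,0,0,1],[0.8,0,0,0,0,0,1],[1.4,0,0,0,0,0,1],[2,0,0,0,0,0,1],[2.6,0,0,0,0,0,1],[3.2,0,0,0,0,0,1],[3.8,0,0,0,0,0,1],[4.3,0,0,0,0,0,1],[4.5,0,0,0,0,0,1],[4.5,0,0,0,0,0,1]]])

```text
clock: 16.75
tool_pos: [0.4608, -0.0403, 0.2]
orientation: [0.075, -0.075, -0.703, 0.703]
contact_force: [0.9, -0.7, -2.3]
opening: 0.0219
```

```bash
python3 st.py
```

```text
16.95 [ 0.4612 -0.0403  0.2   ] F [ 0.45 -0.21 -2.3 ] M tool [-0.059  0.012  0.007]
```

Call:
apply_moves(rows=[[[0,-2,0,0,0,0,1],[0,-4.5,0,0,0,0,1],[0,-7,0,0,0,0,1],[-0.5,-7,1.5,0,0,0,1],[-1.7,-7,5,0,0,0,1],[-2.8,-7,9,0,0,0,1],[-4,-7,13,0,0,0,1],[-5.2,-7,17,0,0,0,1],[-6.2,-7,20.5,0,0,0,1],[-6.7,-7,22,0,0,0,1]]])

```text
clock: 18.0
tool_pos: [0.4791, -0.2737, 0.2697]
orientation: [0.077, -0.077, -0.702, 0.703]
contact_force: [0.2, 0.1, -2.2]
opening: 0.0219
```

Call:
apply_moves(rows=[[[0,2,0,0,0,0,1],[0,4,0,0,0,0,1],[0,6,0,0,0,0,1],[0,8,0,0,0,0,1],[0,10,0,0,0,0,1],[0,11.5,0,0,0,0,1],[0,12.5,0,0,0,0,1],[0,13,0,0,0,0,1],[0,13,0,0,0,0,1],[0,13,0,0,0,0,1]]])

```text
clock: 19.0
tool_pos: [0.4804, -0.2696, 0.1406]
orientation: [0.075, -0.076, -0.703, 0.703]
contact_force: [0.4, -0.6, -1.3]
opening: 0.0221
```

```bash
python3 st.py; python3 - <<'E'
from h import *
d=snap("wrist","w7");c=load("s6");c=snap("scene","s7");u,v=map(int,proj(c,np.array([.505,-.05,.08])))
cv2.imwrite("pics/w7b.png",np.hstack([cv2.resize(d["color"],(480,360)),cv2.resize(c["color"][v-55:v+35,u-40:u+40],(320,360),interpolation=2)]))
E
```

```text
19.2 [ 0.4802 -0.2697  0.1406] F [ 0.12 -0.3  -1.84] M tool [-0.048 -0.003  0.012]
```

View pics/w7b.png

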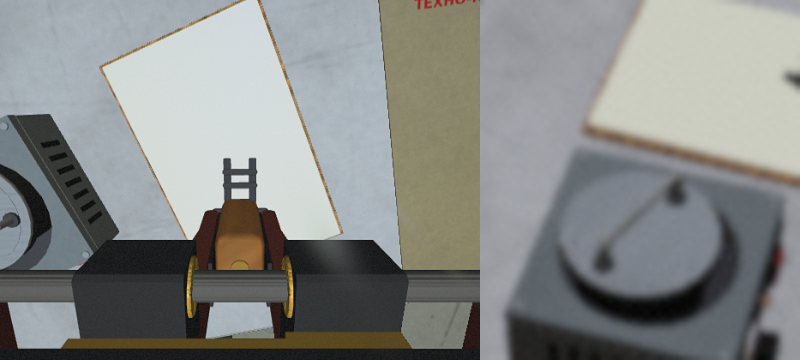

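Right panel: the lid lies flat on the crucible. Left panel: the prongs hang over the white tile. Lowering gently.

Call:
apply_moves(rows=[[[0,0.4,0,0,0,0,1],[0,0.8,0,0,0,0,1],[0,1,0,0,0,0,1],[0,1.1,0,0,0,0,1],[0,1.2,0,0,0,0,1],[0,1.28,0,0,0,0,1],[0,1.28,0,0,0,0,1],[0,1.28,0,0,0,0,1]]])

```text
clock: 20.15
tool_pos: [0.4799, -0.2695, 0.1276]
orientation: [0.075, -0.075, -0.703, 0.703]
contact_force: [-0.9, 0.3, 4.2]
opening: 0.0216
```

```bash
python3 st.py
```

```text
20.35 [ 0.4799 -0.2696  0.1276] F [-1.31  0.39  5.27] M tool [-0.235 -0.007 -0.668]
```

Call:
apply_moves(rows=[[[0,-0.02,0,0,0,0,1],[0,-0.04,0,0,0,0,1],[0,-0.04,0,0,0,0,0.45],[0,-0.04,0,0,0,0,0.4],[0,-0.04,0,0,0,0,0.2],[0,-0.04,0,0,0,0,-0.3],[0,-0.04,0,0,0,0,-1],[0,-0.04,0,0,0,0,-1],[0,-0.04,0,0,0,0,-1],[0,-0.04,0,0,0,0,-1]]])

```text
clock: 21.4
tool_pos: [0.4799, -0.2695, 0.1276]
orientation: [0.075, -0.075, -0.703, 0.703]
contact_force: [-0.7, -0.0, 0.2]
opening: 0.0707
```

Call:
apply_moves(rows=[[[0,-0.04,0,0,0,0,-1],[0,-1,0,0,0,0,-1],[0,-3,0,0,0,0,-1],[0,-5.5,0,0,0,0,-1],[0,-8,0,0,0,0,-1],[0,-11,0,0,0,0,-1],[0,-14,0,0,0,0,-1],[0,-17,0,0,0,0,-1],[0,-19,0,0,0,0,-1],[0,-19,0,0,0,0,-1]]])

```text
clock: 22.4
tool_pos: [0.4813, -0.2701, 0.3215]
orientation: [0.073, -0.078, -0.702, 0.704]
contact_force: [0.5, -0.2, 0.0]
opening: 0.0877
```

```bash
python3 st.py; python3 - <<'E'
from h import *
d=snap("wrist","w8");c=snap("scene","s8")
cv2.imwrite("pics/w8b.png",np.hstack([cv2.resize(d["color"],(480,360)),cv2.resize(c["color"][145:285,240:365],(320,360),interpolation=2)]))
E
```

```text
22.6 [ 0.4791 -0.2692  0.3165] F [ 0.19 -0.15 -0.07] M tool [-0.054  0.006 -0.021]
```

Out of picture views, so I'll check numerically.

```bash
python3 - <<'E'
from h import *
w,c,s7=load("w8"),load("s8"),load("s7")
X=np.array([.48,-.2696,.175]);print("handle top expected px",proj(w,X),proj(c,X))
for d,n in((w,"wrist"),(c,"scene")):
    h=cv2.cvtColor(d["color"],cv2.COLOR_BGR2HSV);m=cv2.inRange(h,(5,120,50),(20,255,255));u,v=map(int,proj(d,X));k=np.zeros_like(m);k[max(v-30,0):v+35,u-30:u+30]=1;ys,xs=np.nonzero(m*k);print(n,"brown x",xs.min(),xs.max(),"y",ys.min(),ys.max(),"centroid",xs.mean(),ys.mean(),len(xs))
    print(" expected handle bottom px",proj(d,X-[0,0,.06]))
u,v=map(int,proj(c,np.array([.505,-.05,.074])));a,b=[q["color"][v-22:v+22,u-22:u+22].astype(float) for q in(s7,c)];print("lid s7-s8 mean abs diff",np.abs(a-b).mean())
for n,P in dict(seated=.074,unseated=.084).items(): print(n,[proj(c,np.array([.5057+.048*np.cos(t),-.05+.048*np.sin(t),P])).round(1).tolist() for t in np.radians([0,90,180,270])])
g=cv2.cvtColor(c["color"],cv2.COLOR_BGR2GRAY);e=cv2.Canny(g,40,120)
print([ (i,np.nonzero(e[i,u-32:u+32])[0]+u-32) for i in range(v-22,v+26,3)])
E
```

```text
handle top expected px [281.13116456 201.07253462] [335.71233247 154.6969731 ]
wrist brown x 268 291 y 176 212 centroid 279.79023746701847 193.81926121372032 758
 expected handle bottom px [280.95783325 188.4670762 ]
scene brown x 319 339 y 141 175 centroid 332.59302325581393 157.1860465116279 86
 expected handle bottom px [333.19856804 172.68496929]
lid s7-s8 mean abs diff 2.9149449035812673
seated [[267.1, 228.4], [274.9, 249.9], [302.9, 243.5], [293.9, 222.6]]
unseated [[267.1, 225.6], [275.0, 247.2], [303.1, 240.8], [294.1, 219.8]]
[(213, array([271, 272, 273, 283, 284, 285, 286, 287])), (216, array([268, 269, 270, 271, 272, 273, 283, 284, 285, 286, 296, 297, 298])), (219, array([267, 283, 284, 285, 286, 287, 295, 296, 297, 298, 308, 309, 310,
       311])), (222, array([266, 277, 278, 279, 280, 281, 282, 284, 285, 286, 287, 288, 289,
       295, 296, 297, 298, 308, 309, 310, 311])), (225, array([264, 265, 271, 272, 291, 292, 295, 298, 308, 309, 310, 311])), (228, array([263, 268, 286, 287, 291, 296, 300, 301])), (231, array([262, 266, 283, 284, 302, 303, 305, 306])), (234, array([260, 265, 280, 281, 304, 307])), (237, array([259, 265, 277, 278, 305, 308])), (240, array([258, 265, 275, 304, 309])), (243, array([257, 264, 266, 267, 274, 277, 303, 304, 309])), (246, array([255, 265, 268, 269, 273, 274, 275, 276, 277, 301, 302, 309])), (249, array([254, 266, 267, 271, 272, 297, 298, 299, 308, 314])), (252, array([253, 268, 269, 276, 277, 278, 279, 290, 291, 292, 293, 300, 305,
       306, 313])), (255, array([252, 271, 272, 273, 301, 302, 303, 312, 313])), (258, array([255, 256, 257, 277, 278, 279, 296, 297, 298, 311, 314, 315]))]
```

```bash
python3 -c "
from cell import manip
print(manip.close_job())"
```

```text
the job is handed in; nothing more can be done
None
```

The lid is back on the solder pot with its plug in the crucible mouth. The lifter is standing on the white tile with the gripper open and clear above it. The job was handed in at about 23 s of the 72 s allowed.

- **Lift:** I gripped the handle, turned the lifter to the loop, hooked under the bar and lifted the lid. It hung level, with about 4 N of lid weight on the tool.
- **Seating:** I measured the crucible mouth from two wrist views at about (0.5057, -0.050), roughly 6.5 mm off the pot axis. I lowered the lid there in small steps. The full weight stayed on the lifter past the lip, so the plug went in without a search. The weight came off close to the expected seated height.
- **Lid after release:** its outline in the scene image fits the seated height, not the 10 mm unseated one.
- **Lifter after release:** the tool force fell to about zero. Its handle was where expected to 1–3 px in the scene and wrist images, and tall as an upright handle should be.

**Not confirmed or off:**
- The viewer refused the last picture because its limit was reached, so the final state was checked only by numbers. The last picture I saw was taken just before I set the lifter down. It showed the lid flat on the crucible.
- Setting the lifter down pressed on the tile with about 7 N before I eased off and let go.
- The first two-view heights for the loop came out low (16–30 mm) because I had clicked the loop's feet. For the bar I used the stated 36 mm height above the lid's origin; the closer views agreed with it.

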